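# Slide the rubber-faced shim plate off the case lid and rack it

## Robot

A 6-joint arm with a two-finger parallel gripper is mounted at the origin on the work surface. World frame = base frame: x ahead of the robot, y to its left, z up, the work surface at z = 0. Lengths are in m, angles in rad, forces in N, time in s.
With the tool pointing down it reaches from about 0.35 to 0.775 m from the base axis. Payload 5.5 kg.
Tool frame: the origin (TCP) lies midway between the tips of the shut fingers; the grasp point (between the pads) lies grasp_offset behind it (grasp_offset is the distance from the TCP to the grasp point, in m); z points along the fingers, y is the line along which they close (so a half turn about z gives the same grasp; the last joint's range is limited). The gripper opens to 85 mm and grips with 20 to 120 N. Pads are 22 mm wide; open, the fingers measure 114 mm over their backs; the gripper's body (76 mm by 85 mm) begins 54 mm behind the grasp point. The pads swing forward as they close: fully open they stand 13 mm farther back than shut.
Start: joints at [1.124, 0.313, 0.046, 1.304, 0, 1.431], TCP at [0.174, 0.548, 0.203] pointing down, gripper open.
Joint ranges: [-2.76, 2.76], [-0.86, 1.69], [-1.03, 1.26], [-2.2, 2.34], [-1.47, 1.5], [-3.14, 3.14]. Speed limits (rad/s): [2.57, 2.57, 3.14, 3.14, 3.14, 3.14].

## Interface

Orientations are given as a unit quaternion [w, x, y, z].
In Python, from workcell import * gives the robot as it stands.
- The arm moves only by the tool step_arm, never from a script. Its argument "deltas" is a list of rows, each a list of 7 numbers: the shift along the world's x, y, z in mm, then the turn, a rotation vector about the world's x, y, z in degrees, then the gripper's target within -1 to 1 (fully open at 1, half-way at 0, shut at -1). A call has 1 to 5 rows; each row shifts and turns the commanded pose from where the row before left it; what a row does not reach is not made up. A row lasts 1/10 s, in which the tool goes at most 50 mm and 8.59 degrees, less where a joint would pass 70% of its speed; a pose out of reach is approached as far as the arm can. A call is refused whole if a number of a shift passes 50 or a number of a turn 8.59, either way. A call with a gripper value outside its range is refused whole. The fingers move at their own pace and stop on an object; "newtons" is the grip in N (left out, the last holds). Time passes only in rows, so rows that do not move let the fingers close. It gives the time, the measured TCP pose, the force, the opening and the grip force at its end, in the units of the state.
- get_state(): the state, without advancing time (a new reading comes with each control period).
- read_camera(name): name is "scene" or "top" or "wrist"; returns a dict with "image" (384x512x3 uint8, red, green, blue), "z_map" (384x512 float32, m along the optical axis (not along the pixel's ray), 0 where there is no reading), "K" (3x3 intrinsics, pixels), "dist_coeffs" ([k1, k2, p1, p2, k3] as OpenCV has them; the pictures are not rectified), "world_from_camera" (4x4, takes a point from camera to world coordinates). Camera axes: x right, y down, z forward; pixel columns grow to the right and rows downward; lengths in m; the calibration is good to about 2 mm. A picture is of the moment at which its call begins.
- hand_in(): hands the job in; it is judged then, once.
The state is a dict: "clock": time; "joint_pos": joint angles; "qvel": joint speeds; "tau": joint torques, N m; "tcp_pos": TCP position; "orientation": TCP orientation; "wrist_force": force on the tool from outside, world axes, zero at the start; "ft_torque": the same for the moment, N m; "finger_gap": finger opening in m; "grip_force": force on a finger pad.
Only numpy, scipy, OpenCV 4.12 (cv2) and the standard library are available. Lean on these libraries where they do the work, as an engineer would, in place of code of your own. Each camera call takes 0.05 s, during which the arm holds its last target. There are 200 camera calls.

## Task

The thin rubber-faced shim plate lies clipped in the shallow channel of the red tool-case lid, too low and boxed in to be picked up. Press down on its rubber gently with closed fingertips, just firmly enough that it follows, and slide it lengthwise out of the open front of the channel until about a third of its length overhangs the edge, still lying flat. Then pinch the overhanging end by its two long edges, lift it away, slide it gently into the empty top slot of the plywood rack until its far end is fully home against the stop, and leave it there; do not drop it or disturb the other things on the bench.

Things in the scene. Friction and masses are not known exactly. Their poses are not given: they have to be found in the camera images.
- plate: Loose aluminium shim plate, 130 long (its x) x 47 wide x 1.5 thick, about 0.08 kg, the front (-x) 85 mm of its top faced with grey rubber 50 wide and 3 thick (4.5 in all); origin at the centre of its underside. It starts in the channel, front end 24 to 40 mm short of the open edge. The metal is slippery (friction 0.2), the rubber grips (0.9): a press of 10 to 16 N drags it; over 20 N is too much.
- case: Fixed black tool case, red lid, 190 deep (x) x 220 wide (y), front to -x; origin at the centre of its underside. Channel along x on the lid's centre line: 58 wide, 170 long, floor 90 above the origin, lips 6 high at both sides and rear, open at the front, where the face drops to the bench. The lid sits on a rubber gasket and gives about 1 mm per 10 N pressed, 3 mm at most.
- case_edge (a point): The middle of the open front edge of the channel, on the channel floor (90 mm up), 95 mm ahead (-x) of the case's origin; axes as the case: -x points out of the channel.
- rack: Fixed plywood rack, 110 deep (x) x 90 wide (y) x 130 high; origin at the centre of its underside; open front towards -x. The empty top slot is 60 wide, 20 high, 90 deep; the two lower slots hold short plates that do not stick out. Pushed home, the plate stays 40 mm out of the front.
- slot_mouth (a point): Middle of the top slot's floor at its open front (100 mm up); axes as the rack: +x points into the slot.
- slot_end (a point): Middle of the top slot's floor at the black stop at its inner end, 90 mm beyond the mouth; axes as the rack.
- tape: Bystander: yellow tape roll lying flat, 80 across, 24 high; origin at the centre of its underside.
- jar: Bystander: glass jar with red cap, 56 across, 75 high; origin at the centre of its underside.
- battery: Bystander: blue and black tool battery pack, 75 x 70 x 47 high; origin at the centre of its underside.
- clip (a point): Top of the pad of the small black sprung clip at the rear of the channel, 143 mm behind the front edge: pad 22 (x) x 30 (y) x 4 thick, its leaf and pin up to 14 mm over the channel floor. It presses the plate's rear end down with about 10 N until it is pulled out from under it. Dragged slowly (under 50 mm/s) or lightly, the plate lags behind or slips under the fingertips: look and drag again.
Mind the look-alikes: they are no part of the job. Of the things like the plate, leave any that is purple; of the rest the larger one is meant. Of the things that look like the rack, the larger one is meant.

How it is judged:
By the outcome, as a careful person would: the job done as asked, in the order asked, and still so for the second after the job is handed in, with the robot touching nothing.
It also fails if it takes over 70 s, if anything falls off the work surface, if the arm or the gripper's body presses on something with over 40 N, if the wrist force passes 120 N, or if a joint passes its speed limit or range.

## Working session

There is one attempt and no reset: what is moved stays moved. The work goes in short steps, Python scripts to look and compute and a tool call to move; the robot and the scene stay as the last step left them, time stands still between calls to the robot, and variables do not carry over. Pictures are saved under pics/ and viewed, at most 10 in all, crops included, and the job is handed in when it is done.

Besides the shell and the picture viewer there is one more tool, called after "Call:" as name([rows], argument=value, ...), one row to a line, values as JSON. step_arm: Moves the arm, as the interface text tells. Its arguments: {"type":"object","properties":{"deltas":{"type":"array","items":{"type":"array","items":{"type":"number"}}},"newtons":{"type":"number"}},"required":["deltas"]}

```bash
mkdir -p pics
cat > h.py <<'E'
from workcell import *
import numpy as np, cv2
def P(cam,uv,z):
    "pixels -> world points on plane z"
    p=cv2.undistortPoints(np.array(uv,float).reshape(-1,1,2),cam["K"],np.array(cam["dist_coeffs"],float)).reshape(-1,2)
    T=cam["world_from_camera"]; d=np.c_[p,np.ones(len(p))]@T[:3,:3].T
    return T[:3,3]+d*((z-T[2,3])/d[:,2])[:,None]
def D(cam,uv):
    "pixels -> world via z_map"
    uv=np.array(uv,int); p=cv2.undistortPoints(uv.astype(float).reshape(-1,1,2),cam["K"],np.array(cam["dist_coeffs"],float)).reshape(-1,2)
    z=cam["z_map"][uv[:,1],uv[:,0]]; T=cam["world_from_camera"]
    return (np.c_[p,np.ones(len(p))]*z[:,None])@T[:3,:3].T+T[:3,3]
def save(cam,n,box=None,s=1):
    im=cam["image"][:,:,::-1]
    if box: im=im[box[1]:box[3],box[0]:box[2]]
    cv2.imwrite("pics/"+n,cv2.resize(im,None,fx=s,fy=s,interpolation=cv2.INTER_CUBIC))
E
python3 - <<'E'
from h import *
import pickle
t=read_camera("top");s=read_camera("scene")
pickle.dump((t,s),open("c0.pkl","wb"))
im=np.hstack([t["image"],s["image"]])[:,:,::-1]
cv2.imwrite("pics/a.png",cv2.resize(t["image"][:,:,::-1],(800,600)));cv2.imwrite("pics/b.png",cv2.resize(s["image"][:,:,::-1],(800,600)))
print(get_state())
E
```

```text
{'clock': 0.1, 'joint_pos': array([1.12439980e+00, 3.13917265e-01, 4.50644205e-02, 1.30359050e+00,
       3.48618182e-05, 1.43117971e+00]), 'qvel': array([ 0.00080117, -0.00199353,  0.00129095, -0.0005389 ,  0.00142911,
       -0.00046203]), 'tau': array([ 3.42337858e-03, -4.81727636e+01,  2.99242902e+01,  1.28065195e-02,
       -6.66253050e-05, -1.65996352e-05]), 'tcp_pos': array([0.17342953, 0.54768716, 0.20189113]), 'orientation': array([-2.54543332e-04,  1.52789121e-01,  9.88258471e-01, -7.83375034e-04]), 'wrist_force': array([ 1.15897897,  0.98968215, -0.46920556]), 'ft_torque': array([-0.02979146, -0.03974865,  0.01999287]), 'grip_force': 0.0, 'finger_gap': 0.0854248300103131}
```

View pics/a.png

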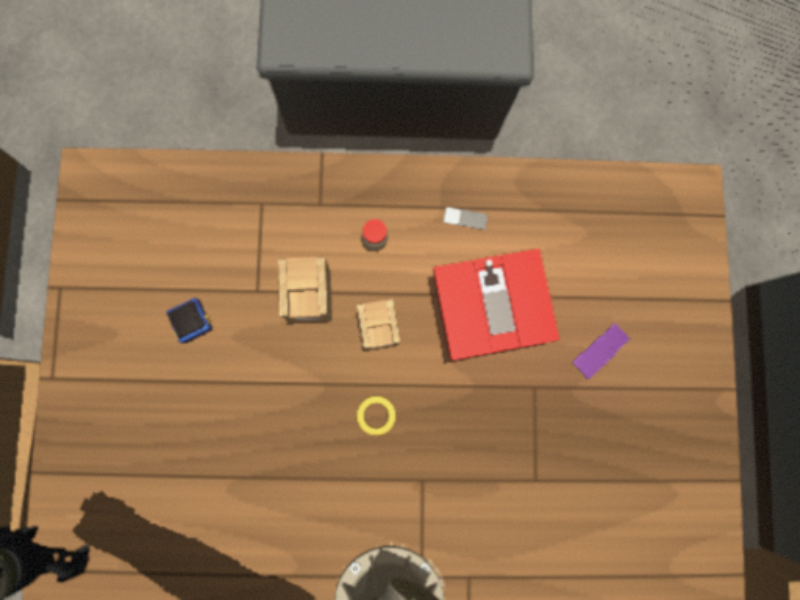

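View pics/b.png

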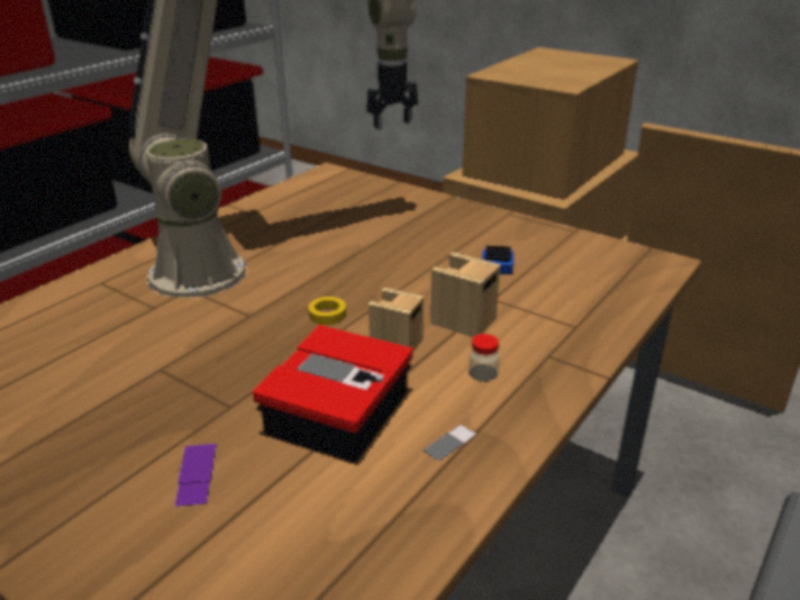

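Top view (800x600): plate-like things are the grey/white one in the red lid (497,300), a small grey/white one on the bench (466,218), and a purple one (601,350). The one in the lid is meant: it's not purple, it's the larger of the rest, and it's in the channel. The rack-like ones are at (303,288), the larger and so meant, and (378,325), smaller. Tape is at (376,415), the jar at (374,235) and the battery at (188,320).

Run:
```python
from h import *
import pickle
t,s=pickle.load(open("c0.pkl","rb"))
print("top cam",t["world_from_camera"][:3,3].round(3))
im=t["image"];hsv=cv2.cvtColor(im,cv2.COLOR_RGB2HSV)
def rect(m,z,name,roi):
    k=np.zeros(m.shape,np.uint8);x0,y0,x1,y1=[int(v*.64) for v in roi];k[y0:y1,x0:x1]=m[y0:y1,x0:x1]
    v,u=np.nonzero(k); w=P(t,np.c_[u,v],z)[:,:2]*1000
    (c,sz,a)=cv2.minAreaRect(w.astype(np.float32)); print(name,len(u),np.round(c,1),np.round(sz,1),round(a,1),"zmed",np.median(D(t,np.c_[u,v])[:,2]).round(4))
    return w
red=((hsv[...,0]<8)|(hsv[...,0]>172))&(hsv[...,1]>150)&(hsv[...,2]>90)
rect(red,.096,"lid",(420,235,570,370))
grey=(hsv[...,1]<60)&(hsv[...,2]>70)
rect(grey,.0945,"plate",(470,255,525,345))
rect(grey&(hsv[...,2]<170),.0945,"rubber",(470,285,525,345))
rect(grey,.003,"decoy",(435,200,500,240))
ztop=np.zeros(im.shape[:2]);vv,uu=np.mgrid[0:384,0:512];W=D(t,np.c_[uu.ravel(),vv.ravel()]).reshape(384,512,3)
for n,roi in(("rack",(265,240,340,335)),("rack2",(345,290,410,360))):
    h=W[...,2]; rect(h>.08,.13 if n=="rack" else .1,n,roi)
    x0,y0,x1,y1=[int(v*.64) for v in roi]; sub=W[y0:y1,x0:x1].reshape(-1,3); print(np.histogram(sub[:,2],bins=np.arange(0,.16,.01)))
    q=sub[sub[:,2]>.08][:,:2]*1000; print(cv2.minAreaRect(q.astype(np.float32)))
print(D(t,(np.array([[376,404],[374,235],[188,320]])*.64)).round(3), "lid pts",D(t,(np.array([[450,300],[500,320],[500,345]])*.64)).round(4))
c=np.hstack([cv2.resize(im[145:240,265:370],None,fx=4,fy=4,interpolation=2),cv2.resize(im[145:240,165:255],None,fx=4,fy=4,interpolation=2)])[:,:,::-1]
cv2.imwrite("pics/c.png",c);print(c.shape)
```

```text
top cam [0.444 0.027 1.237]
lid 3542 [ 600.1 -200.6] [192.1 224.3] 11.3 zmed 0.096
plate 595 [ 614.7 -201.4] [145.5  49.1] 12.3 zmed 0.0945
rubber 6 [ 627.  -206.6] [51.9  6.9] 57.9 zmed 0.094
decoy 270 [ 801.2 -153.7] [92.6 36.3] 79.8 zmed 0.0024
rack 1191 [619.2 186.3] [141.4 133.7] 21.0 zmed 0.1285
(array([788,  12,  27,  13,  13,  22,  28,  10,  21, 176, 180,  28, 377,
       399,   0]), array([0.  , 0.01, 0.02, 0.03, 0.04, 0.05, 0.06, 0.07, 0.08, 0.09, 0.1 ,
       0.11, 0.12, 0.13, 0.14, 0.15]))
((549.5613403320312, 144.68421936035156), (292.2103576660156, 122.13348388671875), 25.44820213317871)
rack2 498 [560.   34.1] [ 94.9 117.4] 82.8 zmed 0.1013
(array([629,   4,   6,   2,   8,   3,   1, 161,  41, 102, 347,   0,   0,
         0,   0]), array([0.  , 0.01, 0.02, 0.03, 0.04, 0.05, 0.06, 0.07, 0.08, 0.09, 0.1 ,
       0.11, 0.12, 0.13, 0.14, 0.15]))
((522.9562377929688, 25.20313262939453), (154.67648315429688, 69.9768295288086), 10.984038352966309)
[[0.396 0.035 0.001]
 [0.74  0.045 0.078]
 [0.563 0.424 0.042]] lid pts [[ 0.6047 -0.1105  0.095 ]
 [ 0.5692 -0.211   0.0931]
 [ 0.5195 -0.211   0.0912]]
(380, 780, 3)
```

View pics/c.png

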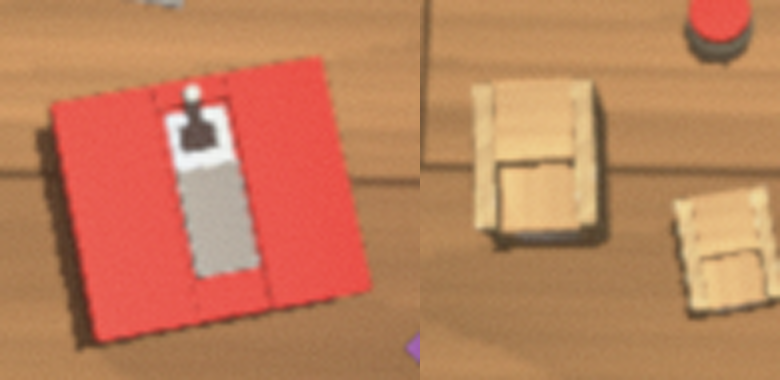

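The crop confirms the choices: the plate in the lid, with rubber front edge at (228,275) and lid front edge at (232,317), so it starts about 32 mm short. The larger rack is at (535,160) with a smaller twin beside it.

The first move is to look at the rack with the wrist camera while closing the fingers.

Call:
step_arm([
  [31,-37,6,0,0,2.1,-1],
  [31,-37,6,0,0,2.1,-1],
  [31,-37,6,0,0,2.1,-1],
  [31,-37,6,0,0,2.1,-1],
  [31,-37,6,0,0,2.1,-1],
])

```text
clock: 0.6
tcp_pos: [0.3293, 0.3615, 0.2327]
orientation: [-0.0, 0.061, 0.998, -0.0]
wrist_force: [0.7, 1.1, -0.0]
finger_gap: 0.0124
grip_force: 0.0
```

Call:
step_arm([
  [31,-37,6,0,0,2.1,-1],
  [31,-37,6,0,0,2.1,-1],
  [31,-37,6,0,0,2.1,-1],
  [31,-37,6,0,0,2.1,-1],
  [31,-37,6,0,0,2.1,-1],
])

```text
clock: 1.1
tcp_pos: [0.4844, 0.1764, 0.2627]
orientation: [-0.0, -0.031, 1.0, 0.0]
wrist_force: [1.4, 1.7, -0.6]
finger_gap: -0.0002
grip_force: 0.0
```

Run:
```python
from h import *
import pickle, workcell
w=read_camera("wrist");pickle.dump(w,open("w1.pkl","wb"));save(w,"d.png",s=1.5)
print(w["world_from_camera"].round(3)); s=get_state();print(s["tcp_pos"],s["orientation"],s["wrist_force"],s["finger_gap"],s["joint_pos"])
print([n for n in dir(workcell) if n[0]!='_'], getattr(workcell,"grasp_offset",None))
```

```text
[[-0.06   0.961  0.269  0.416]
 [ 0.998  0.057  0.016  0.171]
 [ 0.     0.27  -0.963  0.435]
 [ 0.     0.     0.     1.   ]]
[0.4897092  0.17124653 0.26303698] [ 0.00191603 -0.02834334  0.99959487 -0.00175409] [ 4.71839456 -2.2865847   0.77725085] -0.0004241859975974062 [ 0.18417939  0.1904091   0.03126521  1.40841126 -0.00406042  0.12747835]
['MotionError', 'get_state', 'grasp_offset', 'hand_in', 'read_camera'] 0.0187
```

View pics/d.png

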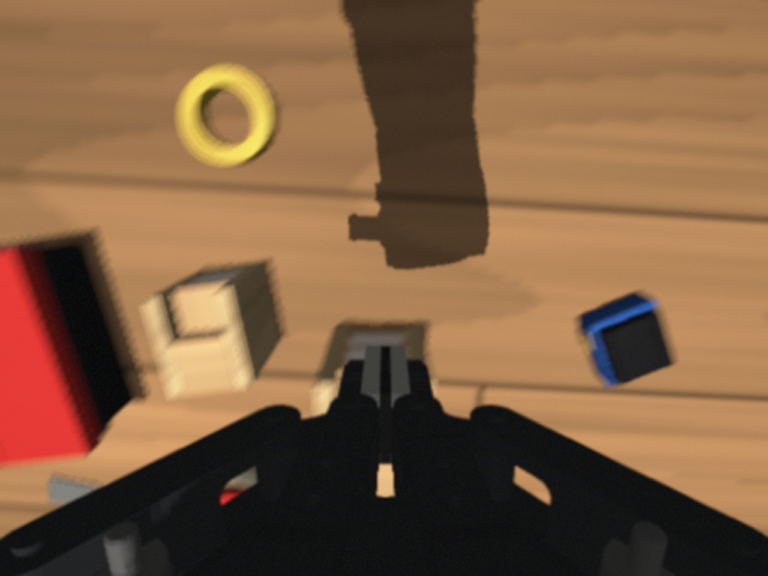

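The fingers hide the rack here; the small rack shows at (210,330) and the lid at the left. A sideways spot between rack and case will show both.

Call:
step_arm([
  [0,-37,5,0,0,1.5,-1],
  [0,-37,5,0,0,1.5,-1],
  [0,-37,5,0,0,1.5,-1],
  [0,-37,5,0,0,1.5,-1],
  [0,0,0,0,0,2,-1],
])

```text
clock: 1.65
tcp_pos: [0.4838, 0.0267, 0.2829]
orientation: [0.0, -0.097, 0.995, -0.001]
wrist_force: [-0.2, 0.8, 0.5]
finger_gap: 0.0
grip_force: 0.0
```

Run:
```python
from h import *
import pickle
w=read_camera("wrist");pickle.dump(w,open("w2.pkl","wb"));save(w,"e.png",s=1.5)
s=get_state();print(s["tcp_pos"],s["orientation"],s["wrist_force"])
```

```text
[0.48361663 0.02825026 0.2826554 ] [-9.32130528e-05 -9.87216776e-02  9.95115080e-01  4.12842346e-06] [-0.53886673  0.85637507 -0.01027123]
```

View pics/e.png

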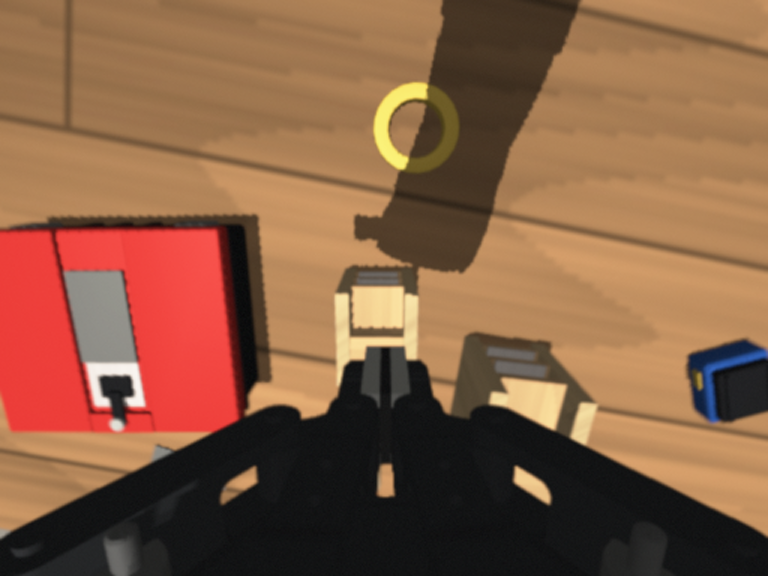

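The lid shows clearly: channel front edge near (95,228), rubber from (65,270) to (135,362), clip at (117,388). The big rack's front is at (500,370).

Run:
```python
from h import *
import pickle
w=pickle.load(open("w2.pkl","rb"));t,_=pickle.load(open("c0.pkl","rb"))
def fit(pts,n):
    c,s,a=cv2.minAreaRect((pts[:,:2]*1000).astype(np.float32));print(n,len(pts),np.round(c,1),np.round(s,1),round(a,2));return c,a
def big(m):
    n,l,st,_=cv2.connectedComponentsWithStats(m.astype(np.uint8));i=1+np.argmax(st[1:,4]);return l==i
for nm,c in(("w",w),("t",t)):
    im=c["image"];hsv=cv2.cvtColor(im,cv2.COLOR_RGB2HSV)
    red=((hsv[...,0]<8)|(hsv[...,0]>172))&(hsv[...,1]>150)&(hsv[...,2]>90)
    red=big(red);v,u=np.nonzero(red);fit(P(c,np.c_[u,v],.096),nm+" lid")
    hull=np.zeros(red.shape,np.uint8);cv2.fillConvexPoly(hull,cv2.convexHull(np.c_[u,v].astype(np.int32)),1)
    g=(hsv[...,1]<90)&(hull>0)
    rub=big(g&(hsv[...,2]>80)&(hsv[...,2]<(180)))
    v,u=np.nonzero(rub);fit(P(c,np.c_[u,v],.0945),nm+" rubber");print(np.median(hsv[...,2][rub]),D(c,np.c_[u,v])[:,2].mean())
# rack from top depth
vv,uu=np.mgrid[0:384,0:512];W=D(t,np.c_[uu.ravel(),vv.ravel()]).reshape(384,512,3)
roi=np.zeros((384,512),bool);roi[150:220,170:222]=1
m=big((W[...,2]>.122)&(W[...,2]<.14)&roi);q=W[m];fit(q,"rack top");v,u=np.nonzero(m);fit(P(t,np.c_[u,v],.13),"rack top P")
f=big((W[...,2]>.092)&(W[...,2]<.108)&roi);q=W[f];fit(q,"slot floor");print(np.median(q[:,2]))
# inner-edge of walls: per-row midpoints of floor
for r in range(150,215,4):
    u=np.nonzero(f[r])[0];k=np.nonzero(m[r])[0]
    if len(u)>6 or len(k)>6: print(r,(P(t,[[u[0],r],[u[-1],r]],.13)[:,:2]*1000).round(1).tolist() if len(u)>6 else None,(P(t,[[k[0],r],[k[-1],r]],.13)[:,:2]*1000).round(1).tolist() if len(k)>6 else None)
```

```text
w lid 17143 [ 602.8 -201.1] [192.2 223.1] 11.48
w rubber 2340 [ 586.8 -207.8] [83.2 51.6] 10.96
145.0 0.09679664416558105
t lid 3542 [ 600.1 -200.6] [192.1 224.3] 11.31
t rubber 83 [ 658.5 -192.4] [25.3 41.5] 89.54
104.0 0.0969777557224284
rack top 769 [622.9 179.6] [110.3  90.8] 3.81
rack top P 769 [623.  179.2] [109.8  90.8] 3.66
slot floor 334 [594.2 178.9] [53.5 58.6] 3.44
0.09996749317513565
166 None [[672.6, 227.3], [674.4, 139.8]]
170 None [[660.3, 226.8], [662.1, 136.4]]
174 None [[648.0, 226.3], [649.8, 136.0]]
178 None [[635.8, 222.7], [637.6, 135.6]]
182 None [[623.6, 222.2], [625.4, 135.2]]
186 [[611.8, 203.7], [612.9, 149.8]] [[611.5, 221.7], [613.2, 134.8]]
190 [[599.7, 203.2], [600.8, 149.4]] [[599.4, 221.2], [601.1, 134.4]]
194 [[587.6, 202.7], [588.7, 149.0]] [[587.3, 220.6], [589.0, 134.0]]
198 [[575.6, 202.3], [576.6, 148.6]] [[575.2, 220.1], [576.9, 133.6]]
202 [[563.6, 201.8], [564.3, 163.1]] None
```

Call:
step_arm([
  [20.3,-38.6,-15,0,0,0,-1],
  [20.3,-38.6,-15,0,0,0,-1],
  [20.3,-38.6,-15,0,0,0,-1],
  [20.3,-38.6,-15,0,0,0,-1],
  [20.3,-38.6,-15,0,0,0,-1],
])

```text
clock: 2.2
tcp_pos: [0.5857, -0.1634, 0.2066]
orientation: [-0.0, -0.1, 0.995, 0.0]
wrist_force: [1.4, 1.3, 0.9]
finger_gap: -0.0
grip_force: 0.0
```

Call:
step_arm([
  [20.3,-38.6,-15,0,0,0,-1],
  [0,0,-30,0,0,0,-1],
  [0,0,-30,0,0,0,-1],
  [0,0,-22,0,0,0,-1],
  [0,0,0,0,0,0,-1],
])

```text
clock: 2.7
tcp_pos: [0.6028, -0.1994, 0.1062]
orientation: [-0.004, -0.1, 0.995, 0.002]
wrist_force: [-0.8, 0.6, 0.0]
finger_gap: -0.0001
grip_force: 0.0
```

Run:
```python
from h import *
import pickle
w=read_camera("wrist");pickle.dump(w,open("w3.pkl","wb"));save(w,"f.png",s=1.5)
s=get_state();print(s["tcp_pos"],s["orientation"],s["wrist_force"])
```

```text
[ 0.60404808 -0.19994577  0.10863525] [-0.00206613 -0.09964394  0.99502008  0.00136184] [ 0.71272214 -0.43926261  0.73310613]
```

View pics/f.png

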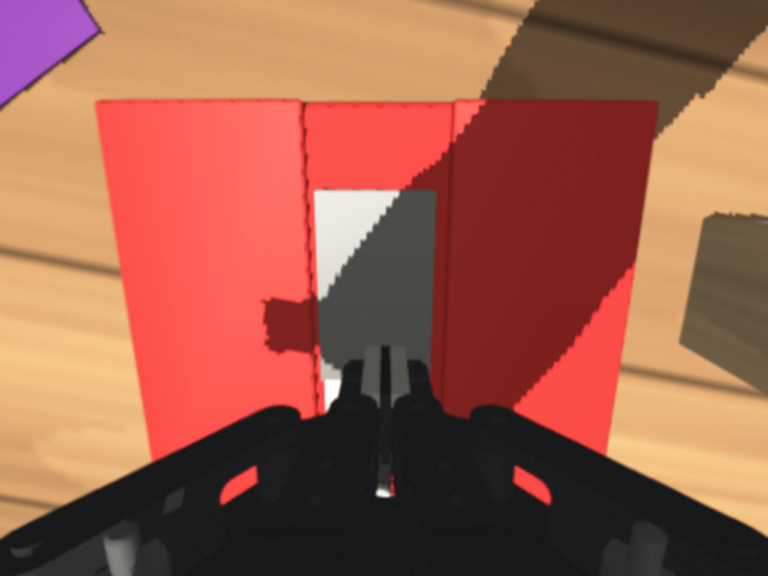

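Run:
```python
from h import *
import pickle
w=pickle.load(open("w3.pkl","rb"));g=lambda a,z:(P(w,np.array(a)/1.5,z)[:,:2]*1000).round(1)
e=g([[303,103],[452,103]],.09);r=g([[314,190],[436,191],[325,379]],.0945);l=g([[98,101],[657,101]],.096)
print("edge",e,"rubber",r,"lidfront",l)
d=np.array([np.cos(np.radians(11.4)),np.sin(np.radians(11.4))]);n=np.array([-d[1],d[0]])
E=(e.mean(0)+l.mean(0))/2
for x in [*r,np.array([604.,-200])]:print((x-E)@d,(x-E)@n)
```

```text
edge [[ 517.  -251.1]
 [ 505.3 -192.6]] rubber [[ 549.5 -240.8]
 [ 540.  -191.7]
 [ 632.3 -222.7]] lidfront [[ 532.2 -328.3]
 [ 489.3 -114.9]]
34.01914001393556 -26.31836312752465
34.4115392676443 23.690696280003614
118.76319113347628 -24.9414826502631
95.50833851828776 2.904375746379238
```

Call:
step_arm([
  [0.7,-3.4,-6,0,0,0,-1],
  [0,0,-4,0,0,0,-1],
  [0,0,-1,0,0,0,-1],
  [0,0,0,0,0,0,-1],
])

```text
clock: 3.15
tcp_pos: [0.6065, -0.2049, 0.1003]
orientation: [0.0, -0.1, 0.995, -0.0]
wrist_force: [-0.1, -0.2, -0.5]
finger_gap: -0.0
grip_force: 0.0
```

Call:
step_arm([
  [0,0,-1,0,0,0,-1],
  [0,0,0,0,0,0,-1],
])

```text
clock: 3.35
tcp_pos: [0.6063, -0.2048, 0.099]
orientation: [0.0, -0.1, 0.995, -0.0]
wrist_force: [0.9, 0.0, -0.1]
finger_gap: -0.0003
grip_force: 0.0
```

Call:
step_arm([
  [0,0,-2,0,0,0,-1],
  [0,0,-1,0,0,0,-1],
  [0,0,0,0,0,0,-1],
])

```text
clock: 3.65
tcp_pos: [0.606, -0.2047, 0.0954]
orientation: [-0.0, -0.099, 0.995, 0.0]
wrist_force: [1.0, -0.8, 0.5]
finger_gap: -0.0001
grip_force: 0.0
```

Call:
step_arm([
  [0,0,-1,0,0,0,-1],
  [0,0,0,0,0,0,-1],
])

```text
clock: 3.85
tcp_pos: [0.6061, -0.2048, 0.0946]
orientation: [-0.0, -0.099, 0.995, 0.0]
wrist_force: [-0.2, 0.8, -0.3]
finger_gap: -0.0001
grip_force: 0.0
```

Call:
step_arm([
  [0,0,-1,0,0,0,-1],
  [0,0,0,0,0,0,-1],
])

```text
clock: 4.05
tcp_pos: [0.6061, -0.2048, 0.0936]
orientation: [-0.0, -0.1, 0.995, 0.0]
wrist_force: [0.1, -0.1, 0.4]
finger_gap: -0.0002
grip_force: 0.0
```

Call:
step_arm([
  [0,0,-0.5,0,0,0,-1],
  [0,0,0,0,0,0,-1],
])

```text
clock: 4.25
tcp_pos: [0.6061, -0.2048, 0.0931]
orientation: [-0.0, -0.1, 0.995, 0.0]
wrist_force: [-0.4, -0.3, 0.1]
finger_gap: -0.0001
grip_force: 0.0
```

Call:
step_arm([
  [0,0,-0.5,0,0,0,-1],
  [0,0,0,0,0,0,-1],
])

```text
clock: 4.45
tcp_pos: [0.6062, -0.2048, 0.0927]
orientation: [-0.0, -0.1, 0.995, 0.0]
wrist_force: [-0.1, 0.8, 0.3]
finger_gap: 0.0002
grip_force: 0.0
```

Call:
step_arm([
  [0,0,-0.5,0,0,0,-1],
  [0,0,0,0,0,0,-1],
])

```text
clock: 4.65
tcp_pos: [0.6061, -0.2048, 0.0921]
orientation: [-0.0, -0.099, 0.995, 0.0]
wrist_force: [0.3, 0.3, -0.8]
finger_gap: -0.0002
grip_force: 0.0
```

Call:
step_arm([
  [0,0,-0.5,0,0,0,-1],
  [0,0,0,0,0,0,-1],
])

```text
clock: 4.85
tcp_pos: [0.6062, -0.2048, 0.0916]
orientation: [-0.0, -0.1, 0.995, 0.0]
wrist_force: [0.4, 0.1, 0.5]
finger_gap: -0.0002
grip_force: 0.0
```

Call:
step_arm([
  [0,0,-0.5,0,0,0,-1],
  [0,0,0,0,0,0,-1],
])

```text
clock: 5.05
tcp_pos: [0.6061, -0.2048, 0.0911]
orientation: [-0.0, -0.1, 0.995, 0.0]
wrist_force: [0.3, 0.5, 0.5]
finger_gap: -0.0
grip_force: 0.0
```

Call:
step_arm([
  [0,0,-0.5,0,0,0,-1],
  [0,0,0,0,0,0,-1],
])

```text
clock: 5.25
tcp_pos: [0.6061, -0.2048, 0.0906]
orientation: [-0.0, -0.1, 0.995, 0.0]
wrist_force: [-0.1, -0.4, -0.2]
finger_gap: 0.0004
grip_force: 0.0
```

Run:
```python
from h import *
w=read_camera("wrist");save(w,"g.png",(190,100,320,290),3)
s=get_state();print(s["tcp_pos"],s["wrist_force"])
print(D(w,[(215,160),(230,180),(180,160),(310,160)])[:,2])
```

```text
[ 0.60615138 -0.20480495  0.09067398] [-0.68827085  0.62199154 -0.77389921]
[0.09112    0.09573928 0.09750763 0.09127362]
```

View pics/g.png

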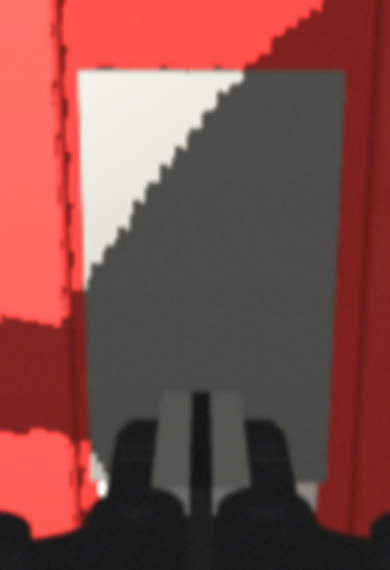

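The fingertips (200,395 in the crop) are over the rubber near its rear part. There is no contact force yet, so I keep going down in small steps.

Call:
step_arm([
  [0,0,-0.5,0,0,0,-1],
  [0,0,0,0,0,0,-1],
])

```text
clock: 5.5
tcp_pos: [0.6061, -0.2048, 0.0901]
orientation: [-0.0, -0.099, 0.995, 0.0]
wrist_force: [-0.0, -0.1, -0.6]
finger_gap: 0.0
grip_force: 0.0
```

Call:
step_arm([
  [0,0,-0.5,0,0,0,-1],
  [0,0,0,0,0,0,-1],
])

```text
clock: 5.7
tcp_pos: [0.6061, -0.2048, 0.0896]
orientation: [-0.0, -0.1, 0.995, 0.0]
wrist_force: [-0.7, -0.0, -0.0]
finger_gap: -0.0002
grip_force: 0.0
```

Call:
step_arm([
  [0,0,-0.5,0,0,0,-1],
  [0,0,0,0,0,0,-1],
])

```text
clock: 5.9
tcp_pos: [0.6061, -0.2048, 0.0891]
orientation: [-0.0, -0.1, 0.995, 0.0]
wrist_force: [-0.6, 0.7, 0.1]
finger_gap: 0.0003
grip_force: 0.0
```

Call:
step_arm([
  [0,0,-0.5,0,0,0,-1],
  [0,0,0,0,0,0,-1],
])

```text
clock: 6.1
tcp_pos: [0.6061, -0.2048, 0.0887]
orientation: [-0.0, -0.1, 0.995, 0.0]
wrist_force: [0.4, -0.3, -0.6]
finger_gap: -0.0002
grip_force: 0.0
```

Run:
```python
from h import *
w=read_camera("wrist")
for u in (249,266):
  print([(r,*(D(w,[(u,r)])[0]*1000).round(1)) for r in range(216,246,3)])
s=get_state();print(s["tcp_pos"],s["wrist_force"],s["tau"].round(2))
```

```text
[(216, np.float64(598.4), np.float64(-212.2), np.float64(95.7)), (219, np.float64(600.7), np.float64(-211.8), np.float64(94.5)), (222, np.float64(602.2), np.float64(-211.4), np.float64(95.6)), (225, np.float64(604.1), np.float64(-211.1), np.float64(95.7)), (228, np.float64(606.2), np.float64(-210.7), np.float64(95.3)), (231, np.float64(595.9), np.float64(-211.9), np.float64(124.6)), (234, np.float64(595.7), np.float64(-211.9), np.float64(128.9)), (237, np.float64(596.1), np.float64(-211.7), np.float64(131.4)), (240, np.float64(596.2), np.float64(-211.6), np.float64(134.8)), (243, np.float64(595.5), np.float64(-211.6), np.float64(139.4))]
[(216, np.float64(596.2), np.float64(-202.3), np.float64(96.4)), (219, np.float64(598.2), np.float64(-201.8), np.float64(96.0)), (222, np.float64(600.5), np.float64(-201.3), np.float64(94.7)), (225, np.float64(602.1), np.float64(-201.0), np.float64(95.6)), (228, np.float64(604.2), np.float64(-200.5), np.float64(95.1)), (231, np.float64(594.3), np.float64(-203.6), np.float64(124.5)), (234, np.float64(594.2), np.float64(-203.7), np.float64(128.5)), (237, np.float64(594.5), np.float64(-203.7), np.float64(131.4)), (240, np.float64(594.3), np.float64(-203.9), np.float64(135.3)), (243, np.float64(594.2), np.float64(-204.0), np.float64(138.8))]
[ 0.60615552 -0.20481432  0.088669  ] [-0.0902877   0.34576653 -0.77800784] [  0.   -56.22  28.53  -0.     0.    -0.  ]
```

Run:
```python
from h import *
c=read_camera("scene");T=np.linalg.inv(c["world_from_camera"])
def px(p):
    q=T[:3,:3]@p+T[:3,3];return cv2.projectPoints(q.reshape(1,1,3),np.zeros(3),np.zeros(3),c["K"],np.array(c["dist_coeffs"],float))[0].ravel()
a=px(np.array([.6062,-.2048,.0887]));b=px(np.array([.6062,-.2048,.124]));print(a,b)
u,v=a.astype(int);save(c,"h2.png",(u-50,v-70,u+50,v+30),6)
print(c["world_from_camera"][:3,3])
W=D(c,[(x,y) for y in range(v-40,v+8,2) for x in [u]]);print((W*1000).round(0).tolist())
```

```text
[214.97655142 237.36625809] [214.27079138 226.34776706]
[ 1.27751282 -0.945788    0.81742426]
[[620.0, -214.0, 223.0], [624.0, -219.0, 220.0], [628.0, -224.0, 219.0], [625.0, -221.0, 211.0], [623.0, -219.0, 203.0], [625.0, -222.0, 199.0], [623.0, -221.0, 192.0], [623.0, -221.0, 186.0], [622.0, -221.0, 180.0], [619.0, -217.0, 171.0], [618.0, -217.0, 164.0], [620.0, -219.0, 160.0], [617.0, -217.0, 152.0], [618.0, -218.0, 147.0], [618.0, -219.0, 141.0], [616.0, -217.0, 133.0], [617.0, -218.0, 128.0], [610.0, -211.0, 114.0], [596.0, -196.0, 93.0], [600.0, -202.0, 92.0], [605.0, -207.0, 90.0], [613.0, -216.0, 93.0], [618.0, -223.0, 93.0], [624.0, -229.0, 93.0]]
```

View pics/h2.png

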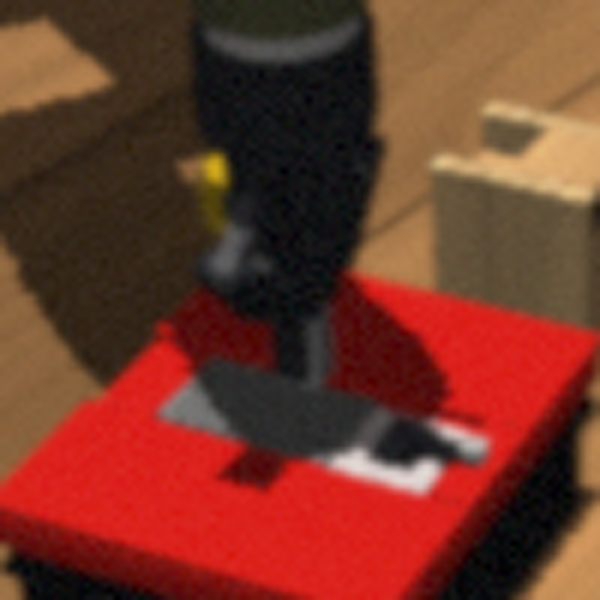

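The picture shows the fingertips at (305,385), ending about 30 mm above the rubber. The scene depth map puts the tip near z = 0.12 and the wrist depth map agrees, while the state reads 0.089. So the reported TCP sits well below the real tips. I'll trust the images and the force, keep descending carefully, and calibrate the offset at contact.

Call:
step_arm([
  [0,0,-5,0,0,0,-1],
  [0,0,-5,0,0,0,-1],
  [0,0,-4,0,0,0,-1],
  [0,0,-4,0,0,0,-1],
  [0,0,0,0,0,0,-1],
])

```text
clock: 6.7
tcp_pos: [0.6056, -0.2045, 0.0697]
orientation: [-0.001, -0.1, 0.995, 0.0]
wrist_force: [0.4, -0.5, 0.4]
finger_gap: -0.0001
grip_force: 0.0
```

Run:
```python
from h import *
w=read_camera("wrist")
for u in (249,266):
  print([(r,*(D(w,[(u,r)])[0]*1000).round(0)) for r in range(222,240,2)])
s=get_state();print(s["tcp_pos"],s["wrist_force"])
```

```text
[(222, np.float64(595.0), np.float64(-212.0), np.float64(95.0)), (224, np.float64(596.0), np.float64(-212.0), np.float64(96.0)), (226, np.float64(597.0), np.float64(-212.0), np.float64(96.0)), (228, np.float64(598.0), np.float64(-212.0), np.float64(96.0)), (230, np.float64(595.0), np.float64(-212.0), np.float64(104.0)), (232, np.float64(595.0), np.float64(-212.0), np.float64(107.0)), (234, np.float64(596.0), np.float64(-212.0), np.float64(108.0)), (236, np.float64(595.0), np.float64(-212.0), np.float64(112.0)), (238, np.float64(595.0), np.float64(-212.0), np.float64(115.0))]
[(222, np.float64(593.0), np.float64(-203.0), np.float64(95.0)), (224, np.float64(594.0), np.float64(-203.0), np.float64(95.0)), (226, np.float64(595.0), np.float64(-203.0), np.float64(95.0)), (228, np.float64(596.0), np.float64(-202.0), np.float64(95.0)), (230, np.float64(594.0), np.float64(-203.0), np.float64(105.0)), (232, np.float64(594.0), np.float64(-203.0), np.float64(106.0)), (234, np.float64(594.0), np.float64(-203.0), np.float64(110.0)), (236, np.float64(594.0), np.float64(-203.0), np.float64(112.0)), (238, np.float64(593.0), np.float64(-204.0), np.float64(115.0))]
[ 0.60584583 -0.20466366  0.07016779] [ 0.07678686  0.33999447 -0.01273323]
```

The depth map tracks: the tip is now about 8 mm above the rubber, so the offset is about 34 mm.

Call:
step_arm([
  [0,0,-3,0,0,0,-1],
  [0,0,-2,0,0,0,-1],
  [0,0,0,0,0,0,-1],
])

```text
clock: 7.05
tcp_pos: [0.6064, -0.2049, 0.066]
orientation: [0.0, -0.1, 0.995, -0.0]
wrist_force: [0.2, 1.1, 1.1]
finger_gap: 0.0
grip_force: 0.7
```

Call:
step_arm([
  [0,0,-1,0,0,0,-1],
  [0,0,0,0,0,0,-1],
])

```text
clock: 7.25
tcp_pos: [0.6064, -0.2049, 0.0656]
orientation: [0.0, -0.099, 0.995, -0.0]
wrist_force: [-0.5, 0.7, 5.8]
finger_gap: 0.0002
grip_force: 2.6
```

Call:
step_arm([
  [0,0,-1,0,0,0,-1],
  [0,0,0,0,0,0,-1],
])

```text
clock: 7.45
tcp_pos: [0.6064, -0.2049, 0.0652]
orientation: [0.001, -0.1, 0.995, -0.0]
wrist_force: [-1.2, 1.5, 8.3]
finger_gap: 0.0004
grip_force: 4.3
```

Call:
step_arm([
  [0,0,-1.2,0,0,0,-1],
  [0,0,0,0,0,0,-1],
])

```text
clock: 7.65
tcp_pos: [0.6064, -0.2049, 0.0648]
orientation: [0.001, -0.1, 0.995, -0.0]
wrist_force: [-3.8, 1.7, 12.8]
finger_gap: -0.0001
grip_force: 6.3
```

Call:
step_arm([
  [-7.8,-1.6,0,0,0,0,-1],
  [-9.8,-2,0,0,0,0,-1],
  [-9.8,-2,0,0,0,0,-1],
])

```text
clock: 7.95
tcp_pos: [0.5831, -0.2113, 0.0654]
orientation: [0.005, -0.1, 0.995, -0.001]
wrist_force: [5.8, 1.1, 8.1]
finger_gap: -0.0
grip_force: 3.7
```

```bash
cat >> h.py <<'E'
d=np.array([np.cos(np.radians(11.4)),np.sin(np.radians(11.4))]);n=np.array([-d[1],d[0]]);ED=np.array([511.,-221.7])
def front(save_as=None):
    "rubber front edge along channel, rel. to case edge (mm), from the wrist camera"
    w=read_camera("wrist");s=get_state();hsv=cv2.cvtColor(w["image"],cv2.COLOR_RGB2HSV)
    m=((hsv[...,1]<70)&(hsv[...,2]>40)).astype(np.uint8);m[230:]=0
    k,l,st,_=cv2.connectedComponentsWithStats(m)
    for i in range(1,k):
        if st[i,4]>150:
            v,u=np.nonzero(l==i);q=P(w,np.c_[u,v],.0943)[:,:2]*1000-ED
            print("comp",st[i],"along",np.percentile(q@d,[1,99]).round(1),"lat",np.percentile(q@n,[1,99]).round(1))
    print("tcp",((s["tcp_pos"][:2]*1000-ED)@d).round(1),((s["tcp_pos"][:2]*1000-ED)@n).round(1),s["tcp_pos"][2],s["wrist_force"].round(1),s["clock"])
    if save_as:save(w,save_as)
    return w
E
python3 -c "
from h import *
front('i.png')"
```

```text
comp [  210   125   104   105 10393] along [10.  62.3] lat [-27.3  21.3]
tcp 71.0 -3.9 0.06532128142625668 [2.8 0.5 7.5] 8.0
```

Call:
step_arm([
  [0,0,-1.5,0,0,0,-1],
  [0,0,0,0,0,0,-1],
])

```text
clock: 8.2
tcp_pos: [0.5814, -0.2115, 0.0645]
orientation: [0.003, -0.1, 0.995, -0.002]
wrist_force: [-1.5, 1.7, 14.2]
finger_gap: -0.0001
grip_force: 7.4
```

Call:
step_arm([
  [-7.8,-1.4,0,0,0,0,-1],
  [-9.8,-1.9,-0.2,0,0,0,-1],
  [-9.8,-1.9,-0.2,0,0,0,-1],
])

```text
clock: 8.5
tcp_pos: [0.5557, -0.2173, 0.0646]
orientation: [0.005, -0.1, 0.995, -0.002]
wrist_force: [3.7, 0.6, 14.9]
finger_gap: -0.0008
grip_force: 7.4
```

```bash
python3 -c "
from h import *
front('j.png')"
```

```text
comp [  208   124   106   106 10575] along [-18.5  33.9] lat [-27.9  20.7]
comp [117 145  59   9 345] along [-9.2 -5.5] lat [-72.6 -45.5]
comp [355 146  58   7 353] along [-8.8 -5.8] lat [42.4 68.9]
tcp 43.0 -4.4 0.06453553037996382 [ 0.1 -0.  14.2] 8.55
```

Call:
step_arm([
  [-7.8,-1.4,0,0,0,0,-1],
  [-9.5,-1.8,0,0,0,0,-1],
  [-7,-1.3,0,0,0,0,-1],
  [0,0,0,0,0,0,-1],
])

```text
clock: 8.95
tcp_pos: [0.53, -0.2222, 0.0645]
orientation: [0.004, -0.099, 0.995, -0.003]
wrist_force: [-0.5, -0.9, 16.0]
finger_gap: -0.0002
grip_force: 7.7
```

```bash
python3 -c "
from h import *
w=front()
save(w,'k.png',None,1.5)"
```

```text
comp [  209   124   105   106 10616] along [-44.6   7.8] lat [-27.7  21.1]
comp [117 184  62  17 773] along [-15.8  -8. ] lat [-75.  -45.3]
comp [351 184  64  17 828] along [-15.8  -7.5] lat [42.5 73.2]
tcp 18.6 -4.2 0.06443768378943278 [-0.2  0.1 15. ] 9.0
```

View pics/k.png

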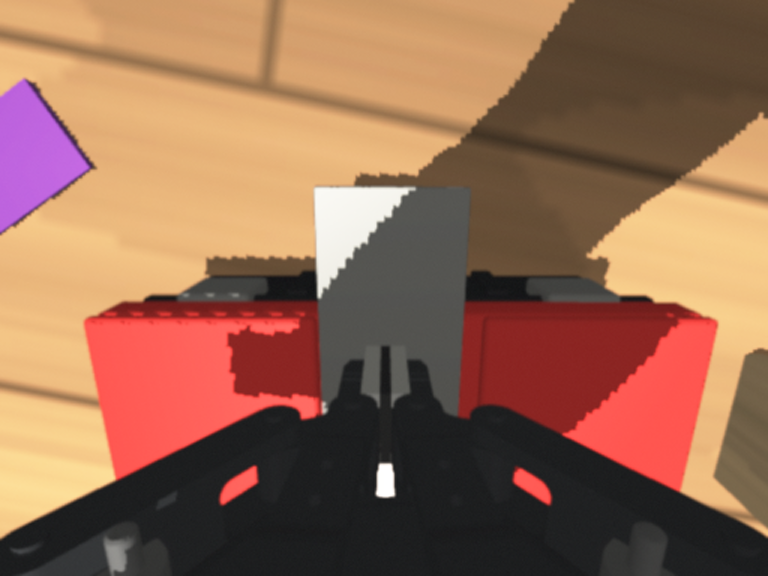

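The plate now lies flat with a 44.6 mm overhang (rubber front at row 187), still in the channel and clear of the clip. Case latches show low at both sides of the front face, around (240,285) and (570,285). I will lift, open to about 65 mm and move over the overhang.

Call:
step_arm([
  [0,0,15,0,0,0,-1],
  [0,0,30,0,0,0,0.55],
  [-21.5,-3.8,0,0,0,0,0.55],
  [-21.5,-3.8,0,0,0,0,0.55],
  [0,0,0,0,0,0,0.55],
])

```text
clock: 9.5
tcp_pos: [0.482, -0.2275, 0.1057]
orientation: [-0.001, -0.099, 0.995, 0.0]
wrist_force: [-0.3, 0.5, -0.6]
finger_gap: 0.0585
grip_force: 0.0
```

```bash
python3 -c "
from h import *
w=front('l.png');print(get_state()['finger_gap'],get_state()['orientation'])
# latch heights
W=D(w,[(c,r) for c in (150,380) for r in range(150,300,6)])
q=(W[:,:2]*1000-ED);print(np.c_[q@d,q@n,W[:,2]*1000].round(0).tolist())
"
```

```text
comp [ 217  195   77   35 2550] along [-45.8 -22.7] lat [-26.5  22.4]
tcp -28.3 -0.4 0.10574123552688336 [ 0.3 -0.   0.8] 9.55
0.06507388128578827 [ 6.11801324e-07 -9.88874542e-02  9.95098614e-01  1.43230184e-04]
[[-65.0, -102.0, 0.0], [-59.0, -102.0, 1.0], [-54.0, -102.0, 3.0], [-48.0, -103.0, 1.0], [-42.0, -104.0, 1.0], [-36.0, -105.0, 1.0], [-30.0, -105.0, 0.0], [-24.0, -105.0, 2.0], [-18.0, -106.0, 1.0], [-11.0, -107.0, 1.0], [-5.0, -108.0, 0.0], [1.0, -109.0, 0.0], [8.0, -109.0, 1.0], [6.0, -101.0, 22.0], [-2.0, -89.0, 54.0], [-2.0, -85.0, 66.0], [2.0, -85.0, 68.0], [-1.0, -79.0, 85.0], [-2.0, -75.0, 95.0], [1.0, -74.0, 98.0], [-44.0, -40.0, 184.0], [-44.0, -38.0, 189.0], [-42.0, -38.0, 189.0], [-41.0, -37.0, 192.0], [-42.0, -35.0, 197.0], [-64.0, 115.0, 2.0], [-59.0, 116.0, 1.0], [-53.0, 117.0, 2.0], [-47.0, 118.0, 1.0], [-41.0, 118.0, 1.0], [-35.0, 119.0, 1.0], [-29.0, 119.0, 1.0], [-23.0, 121.0, 0.0], [-17.0, 121.0, 0.0], [-11.0, 122.0, 1.0], [-5.0, 122.0, 1.0], [1.0, 123.0, 2.0], [8.0, 123.0, 2.0], [15.0, 124.0, 2.0], [21.0, 125.0, 1.0], [1.0, 99.0, 60.0], [-1.0, 92.0, 76.0], [-1.0, 88.0, 86.0], [-1.0, 85.0, 95.0], [3.0, 84.0, 97.0], [7.0, 85.0, 97.0], [11.0, 84.0, 98.0], [17.0, 86.0, 96.0], [-37.0, 44.0, 185.0], [-37.0, 42.0, 189.0]]
```

Call:
step_arm([
  [2.3,-1.2,-15,0,0,0,0.55],
  [0,0,-15,0,0,0,0.55],
  [0,0,-10,0,0,0,0.55],
  [0,0,-5,0,0,0,0.55],
  [0,0,0,0,0,0,0.55],
])

```text
clock: 10.05
tcp_pos: [0.4862, -0.2285, 0.0598]
orientation: [-0.001, -0.1, 0.995, 0.001]
wrist_force: [0.7, 0.3, -0.1]
finger_gap: 0.066
grip_force: 0.0
```

Call:
step_arm([
  [0,0,-7,0,0,0,0.55],
  [0,0,-7,0,0,0,0.55],
  [0,0,0,0,0,0,0.55],
  [0,0,0,0,0,0,0.55],
])

```text
clock: 10.45
tcp_pos: [0.4862, -0.2288, 0.0465]
orientation: [-0.0, -0.099, 0.995, 0.0]
wrist_force: [0.9, 0.2, -0.1]
finger_gap: 0.0662
grip_force: 0.0
```

```bash
python3 -c "
from h import *
w=front();save(w,'m.png',(150,80,370,300),3);print(get_state()['finger_gap'])
"
```

```text
comp [206 221 109   9 936] along [-46.9 -43. ] lat [-25.9  22.4]
tcp -25.5 -2.3 0.0467345169310065 [-0.3  0.3 -1.2] 10.5
0.06599151419815671
```

View pics/m.png

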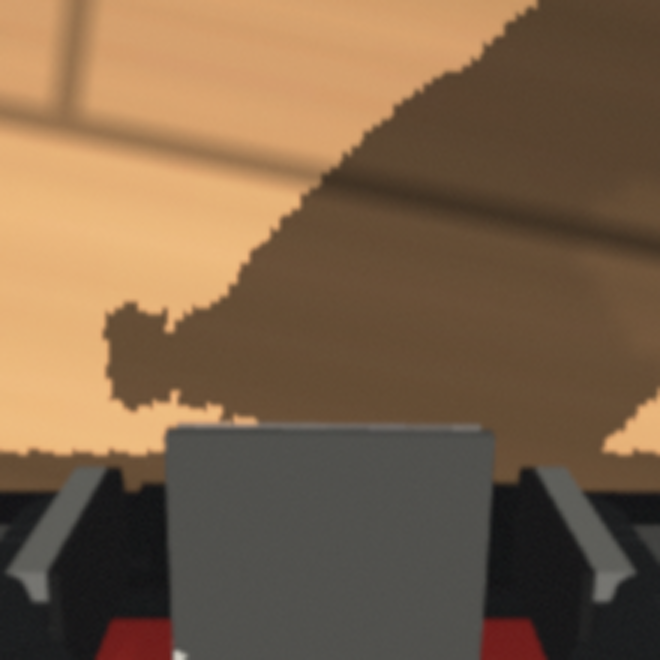

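The pads stand evenly on both sides of the overhanging rubber, pad edges from (100,470) to (25,575) on the left and (540,470) to (615,575) on the right. I check numerically how far the pads reach below the plate.

```bash
python3 -c "
from h import *
w=read_camera('wrist')
for pts in ([(181-k*21//6,237+k*5) for k in range(8)],[(334+k*21//6,237+k*5) for k in range(8)],[(u,225+4) for u in (215,257,305)]):
  W=D(w,pts);q=W[:,:2]*1000-ED;print(np.c_[q@d,q@n,W[:,2]*1000].round(0).tolist())
"
```

```text
[[-37.0, -39.0, 91.0], [-37.0, -39.0, 96.0], [-37.0, -40.0, 101.0], [-37.0, -40.0, 105.0], [-37.0, -40.0, 110.0], [-37.0, -40.0, 115.0], [-37.0, -40.0, 119.0], [-36.0, -41.0, 120.0]]
[[-37.0, 34.0, 89.0], [-37.0, 33.0, 96.0], [-36.0, 34.0, 100.0], [-37.0, 34.0, 106.0], [-37.0, 34.0, 110.0], [-37.0, 34.0, 114.0], [-37.0, 34.0, 118.0], [-37.0, 34.0, 122.0]]
[[-44.0, -22.0, 96.0], [-44.0, -3.0, 96.0], [-43.0, 19.0, 94.0]]
```

Pad tips are at z about 0.090, level with the plate's underside: 13 mm further down is needed.

Call:
step_arm([
  [0,0,-5,0,0,0,0.55],
  [0,0,-5,0,0,0,0.55],
  [0,0,-3,0,0,0,0.55],
  [0,0,0,0,0,0,0.55],
])

```text
clock: 10.95
tcp_pos: [0.4858, -0.2286, 0.0329]
orientation: [-0.001, -0.1, 0.995, 0.0]
wrist_force: [0.2, 0.8, -0.8]
finger_gap: 0.066
grip_force: 0.0
```

Call:
step_arm([
  [0,0,0,0,0,0,0.3],
  [0,0,0,0,0,0,0.1],
  [0,0,0,0,0,0,-0.1],
  [0,0,0,0,0,0,-0.3],
  [0,0,0,0,0,0,-0.5],
], newtons=40)

```text
clock: 11.45
tcp_pos: [0.4865, -0.229, 0.0338]
orientation: [0.0, -0.1, 0.995, -0.0]
wrist_force: [0.5, -0.4, 0.3]
finger_gap: 0.0488
grip_force: 41.1
```

Call:
step_arm([
  [0,0,2,0,0,0,-1],
  [0,0,4,0,0,0,-1],
  [0,0,6,0,0,0,-1],
  [0,0,8,0,0,0,-1],
  [0,0,8,0,0,0,-1],
], newtons=50)

```text
clock: 11.95
tcp_pos: [0.4865, -0.229, 0.0625]
orientation: [0.0, -0.1, 0.995, -0.0]
wrist_force: [0.5, 0.0, -0.7]
finger_gap: 0.0484
grip_force: 51.5
```

Call:
step_arm([
  [0,0,10,0,0,0,-1],
  [0,0,15,0,0,0,-1],
  [0,0,15,0,0,0,-1],
  [0,0,15,0,0,0,-1],
  [0,0,0,0,0,0,-1],
])

```text
clock: 12.45
tcp_pos: [0.488, -0.2299, 0.1195]
orientation: [0.002, -0.1, 0.995, -0.001]
wrist_force: [1.0, 0.1, -0.5]
finger_gap: 0.0482
grip_force: 51.6
```

```bash
cat > pl.py <<'E'
from h import *
def plate(cam="wrist"):
    "plate depth points in the tool's horizontal frame: tilt and offsets"
    w=read_camera(cam);s=get_state();hsv=cv2.cvtColor(w["image"],cv2.COLOR_RGB2HSV)
    m=(hsv[...,1]<70)&(hsv[...,2]>45)
    v,u=np.nonzero(m);W=D(w,np.c_[u,v])*1000;t=s["tcp_pos"]*1000
    from scipy.spatial.transform import Rotation as R
    o=s["orientation"];M=R.from_quat([o[1],o[2],o[3],o[0]]).as_matrix();f=-M[:2,0];f/=np.linalg.norm(f);l=np.array([-f[1],f[0]])
    q=np.c_[(W[:,:2]-t[:2])@f,(W[:,:2]-t[:2])@l,W[:,2]-t[2]]
    return q,s,u,v,np.degrees(np.arctan2(f[1],f[0]))
E
python3 - <<'E'
from pl import *
q,s,u,v,y=plate()
k=(abs(q[:,1])<35)&(q[:,0]>-30)&(q[:,0]<130)&(q[:,2]<75)&(q[:,2]>25)
print("wrist",k.sum(),np.percentile(q[k],[1,50,99],axis=0).round(1).tolist(),"yaw",y)
q,s,u,v,y=plate("scene")
k=(abs(q[:,1])<35)&(q[:,0]>15)&(q[:,0]<130)&(q[:,2]<100)&(q[:,2]>0)
a=q[k];print("scene",k.sum(),np.percentile(a,[1,50,99],axis=0).round(1).tolist())
if len(a)>10: print("slope",np.polyfit(a[:,0],a[:,2],1),"lat",np.polyfit(a[:,0],a[:,1],1))
print(s["tcp_pos"],s["wrist_force"],s["finger_gap"],s["grip_force"])
E
```

```text
wrist 11694 [[-20.1, -30.9, 51.7], [-2.0, -1.3, 63.0], [24.5, 28.0, 71.1]] yaw 11.422738978189415
scene 359 [[19.0, -27.6, 53.5], [67.2, -5.1, 57.3], [110.5, 21.2, 61.3]]
slope [-5.14913167e-02  6.08604565e+01] lat [  0.12408795 -12.7745972 ]
[ 0.48666973 -0.2291078   0.11703609] [-0.09564931 -0.11124338 -1.44294794] 0.04851151504588798 51.56811475753784
```

The plate is held flat, front end 20 mm behind the tool axis and far end 110 mm ahead, underside 56 mm above the reported TCP. Now across to the rack.

Call:
step_arm([
  [-3,16,0,0,0,-0.4,-1],
  [-4,30,0,0,0,-0.7,-1],
  [-6,40,0,0,0,-0.8,-1],
  [-6,40,0,0,0,-0.8,-1],
  [-6,40,0,0,0,-0.8,-1],
])

```text
clock: 13.05
tcp_pos: [0.4596, -0.0606, 0.1156]
orientation: [-0.001, -0.068, 0.998, 0.001]
wrist_force: [0.1, 0.1, -0.2]
finger_gap: 0.0486
grip_force: 51.6
```

Call:
step_arm([
  [-6,40,0,0,0,-0.8,-1],
  [-6,40,0,0,0,-0.8,-1],
  [-6,40,0,0,0,-0.8,-1],
  [-6,40,0,0,0,-0.8,-1],
  [-5,35,0,0,0,-0.8,-1],
])

```text
clock: 13.55
tcp_pos: [0.4301, 0.1343, 0.1158]
orientation: [-0.001, -0.034, 0.999, 0.0]
wrist_force: [1.6, -0.4, -0.2]
finger_gap: 0.0486
grip_force: 51.6
```

Call:
step_arm([
  [-4,25,0,0,0,0,-1],
  [0,10,0,0,0,0,-1],
  [0,0,0,0,0,0,-1],
  [0,0,0,0,0,0,-1],
])

```text
clock: 13.95
tcp_pos: [0.4279, 0.1667, 0.1162]
orientation: [-0.0, -0.034, 0.999, -0.0]
wrist_force: [1.0, 0.8, -0.1]
finger_gap: 0.0482
grip_force: 51.7
```

Run:
```python
from pl import *
w=read_camera("wrist");s=get_state()
q,s,u,v,y=plate("scene")
k=(abs(q[:,1])<35)&(q[:,0]>15)&(q[:,0]<140)&(q[:,2]<100)&(q[:,2]>20)
a=q[k];print("scene",k.sum(),np.percentile(a,[1,50,99],axis=0).round(1).tolist(),"yaw",y)
a=a[(a[:,0]<60)];print("slope rubber",np.polyfit(a[:,0],a[:,2],1))
print(s["tcp_pos"],s["wrist_force"],s["finger_gap"],s["grip_force"])
# rack seen by wrist: high points
vv,uu=np.mgrid[0:384,0:512];W=D(w,np.c_[uu.ravel(),vv.ravel()])*1000
r=np.array([np.cos(np.radians(3.7)),np.sin(np.radians(3.7))]);M=np.array([568.1,175.9])
al=(W[:,:2]-M)@r;la=(W[:,:2]-M)@np.array([-r[1],r[0]])
k=(abs(la)<60)&(al>-15)&(al<120)&(W[:,2]>60)&(W[:,2]<140);print(k.sum());
if k.sum(): print(np.percentile(np.c_[al,la,W[:,2]][k],[1,50,99],axis=0).round(1).tolist())
```

```text
scene 193 [[18.6, -28.0, 51.0], [67.9, -4.6, 55.4], [110.4, 23.9, 59.4]] yaw 3.839092818822716
slope rubber [-2.19707565e-02  5.78573347e+01]
[0.42831835 0.16613581 0.1163745 ] [ 0.05812975 -0.33625464 -1.10550278] 0.04870395915767294 51.68817579746246
0
```

Call:
step_arm([
  [0,0,-10,0,0,0,-1],
  [0,0,-20,0,0,0,-1],
  [0,0,-20,0,0,0,-1],
  [0,0,-14,0,0,0,-1],
  [0,0,0,0,0,0,-1],
])

```text
clock: 14.55
tcp_pos: [0.4264, 0.1659, 0.0502]
orientation: [-0.002, -0.033, 0.999, -0.0]
wrist_force: [-0.9, 0.5, -0.7]
finger_gap: 0.0488
grip_force: 51.7
```

```bash
cat > ck.py <<'E'
from pl import *
r=np.array([np.cos(np.radians(3.7)),np.sin(np.radians(3.7))]);l=np.array([-r[1],r[0]]);M=np.array([568.1,175.9])
def chk(name):
    w=read_camera(name);s=get_state();vv,uu=np.mgrid[0:384,0:512];W=D(w,np.c_[uu.ravel(),vv.ravel()])*1000
    hsv=cv2.cvtColor(w["image"],cv2.COLOR_RGB2HSV).reshape(-1,3)
    al=(W[:,:2]-M)@r;la=(W[:,:2]-M)@l;z=W[:,2];grey=(hsv[:,1]<70)&(hsv[:,2]>45);wood=(hsv[:,1]>70)&(hsv[:,0]<30)
    ta=(s["tcp_pos"][:2]*1000-M)@r;tl=(s["tcp_pos"][:2]*1000-M)@l
    k=grey&(al>ta+14)&(al<ta+116)&(abs(la)<40)&(z>85)&(z<135)
    a=np.c_[al,la,z][k]
    print(name,"plate n",k.sum())
    for nm,b in(("rub",a[a[:,0]<ta+60]),("met",a[a[:,0]>ta+70])):
        if len(b)>8: print(nm,len(b),np.percentile(b,[2,50,98],axis=0).round(1).tolist(),np.polyfit(b[:,0],b[:,2],1).round(3) )
    k=wood&(al>-8)&(al<118)&(abs(la)<52)&(z>122)&(z<140);b=np.c_[al,la,z][k];print("racktop",k.sum(),np.percentile(b,[1,50,99],axis=0).round(1).tolist() if k.sum() else 0)
    k=wood&(al>-2)&(al<50)&(abs(la)<25)&(z>94)&(z<106);print("floor",k.sum(),np.median(z[k]) if k.sum() else 0)
    print("tool",ta.round(1),tl.round(1),s["tcp_pos"][2].round(4),s["wrist_force"].round(1),round(s["grip_force"],1),round(s["finger_gap"],4),s["clock"])
E
python3 -c "
from ck import *
chk('scene');chk('top')"
```

```text
scene plate n 195
rub 76 [[-126.1, -29.7, 104.4], [-98.0, -7.8, 107.5], [-82.4, 17.0, 110.0]] [-4.00000e-03  1.07157e+02]
met 87 [[-69.8, -25.9, 101.1], [-49.1, -4.7, 104.0], [-29.3, 21.2, 106.9]] [8.00000e-03 1.04238e+02]
racktop 398 [[4.0, -48.0, 122.4], [74.0, -7.7, 126.6], [113.3, 43.3, 129.8]]
floor 7 97.81446138377802
tool -141.2 -0.6 0.0514 [-0.3  0.9 -1. ] 51.7 0.0484 14.6
top plate n 304
rub 76 [[-120.7, -25.8, 107.2], [-98.1, -18.1, 111.5], [-80.9, -3.0, 115.4]] [-1.70000e-02  1.09853e+02]
met 190 [[-69.2, -23.4, 104.5], [-51.1, -2.2, 108.2], [-32.8, 21.3, 112.7]] [-9.00000e-03  1.07869e+02]
racktop 772 [[0.8, -44.9, 123.7], [70.3, -0.4, 129.9], [109.1, 44.6, 134.9]]
floor 272 100.10977465394444
tool -140.3 -0.4 0.0523 [-0.3  0.8 -1.2] 51.7 0.0483 14.65
```

Rack and plate agree in the top view: the far end is 31 mm ahead of the mouth and the underside 6.7 mm above the slot floor, centred within 1 mm. Lower 3 mm and slide in.

Call:
step_arm([
  [0,0.8,-3,0,0,0,-1],
  [15,1,0,0,0,0,-1],
  [15,1,0,0,0,0,-1],
  [10,0.6,0,0,0,0,-1],
  [0,0,0,0,0,0,-1],
])

```text
clock: 15.15
tcp_pos: [0.4704, 0.1706, 0.0502]
orientation: [0.001, -0.034, 0.999, 0.0]
wrist_force: [-0.2, 0.2, -1.4]
finger_gap: 0.0486
grip_force: 51.7
```

```bash
python3 -c "
from ck import *
chk('top')"
```

```text
top plate n 253
rub 63 [[-75.2, -23.9, 107.5], [-54.6, -17.5, 111.3], [-39.4, -5.6, 114.7]] [1.70000e-02 1.12146e+02]
met 172 [[-26.5, -21.9, 100.8], [-4.9, -3.8, 107.8], [12.1, 23.5, 111.3]] [-5.9000e-02  1.0703e+02]
racktop 766 [[0.6, -45.0, 124.2], [70.7, -0.0, 130.0], [108.7, 44.8, 134.8]]
floor 198 99.95123056004206
tool -99.3 1.0 0.0499 [-0.1 -0.3  0.1] 51.7 0.0483 15.2
```

Call:
step_arm([
  [12,0.7,0,0,0,0,-1],
  [12,0.7,0,0,0,0,-1],
  [12,0.7,0,0,0,0,-1],
  [12,0.7,0,0,0,0,-1],
  [0,0,0,0,0,0,-1],
])

```text
clock: 15.7
tcp_pos: [0.5188, 0.1734, 0.0497]
orientation: [0.001, -0.034, 0.999, 0.0]
wrist_force: [-0.5, 0.4, -1.2]
finger_gap: 0.0487
grip_force: 51.7
```

Call:
step_arm([
  [8,0.5,0,0,0,0,-1],
  [8,0.5,-1,0,0,0,-1],
  [4,0.3,-1,0,0,0,-1],
  [0,0,0,0,0,0,-1],
])

```text
clock: 16.1
tcp_pos: [0.537, 0.1746, 0.0474]
orientation: [0.0, -0.034, 0.999, 0.0]
wrist_force: [-0.8, 0.1, -0.3]
finger_gap: 0.0485
grip_force: 51.7
```

```bash
python3 -c "
from ck import *
chk('top')"
```

```text
top plate n 82
rub 41 [[-0.1, -23.1, 104.3], [16.7, -16.9, 107.9], [26.6, -7.4, 113.4]] [-2.40000e-02  1.08648e+02]
met 22 [[38.5, -22.7, 97.4], [45.0, -17.3, 104.2], [50.9, -10.8, 108.7]] [ 0.142 97.311]
racktop 446 [[0.6, -45.0, 124.6], [77.6, -24.4, 130.1], [109.3, 41.9, 135.1]]
floor 6 97.76249409850845
tool -31.8 0.7 0.0474 [ 0.2  0.2 -0.8] 51.7 0.0483 16.15
```

Call:
step_arm([
  [3,0.2,-1,0,0,0,-1],
  [3,0.2,-0.5,0,0,0,-1],
  [2,0.1,0,0,0,0,-1],
  [0,0,0,0,0,0,-1],
])

```text
clock: 16.55
tcp_pos: [0.5447, 0.1751, 0.0462]
orientation: [0.0, -0.034, 0.999, 0.0]
wrist_force: [0.4, -0.5, -0.2]
finger_gap: 0.0484
grip_force: 51.7
```

Call:
step_arm([
  [1.5,0.1,0,0,0,0,-1],
  [0,0,0,0,0,0,-1],
])

```text
clock: 16.75
tcp_pos: [0.546, 0.1752, 0.0462]
orientation: [0.0, -0.034, 0.999, 0.0]
wrist_force: [0.0, 0.1, -1.0]
finger_gap: 0.0482
grip_force: 51.7
```

Call:
step_arm([
  [1,0.1,0,0,0,0,-1],
  [0,0,0,0,0,0,-1],
])

```text
clock: 16.95
tcp_pos: [0.547, 0.1753, 0.0461]
orientation: [0.0, -0.034, 0.999, 0.0]
wrist_force: [0.1, -0.7, -1.1]
finger_gap: 0.0486
grip_force: 51.7
```

Call:
step_arm([
  [1,0.1,0,0,0,0,-1],
  [0,0,0,0,0,0,-1],
])

```text
clock: 17.15
tcp_pos: [0.548, 0.1754, 0.0462]
orientation: [0.0, -0.034, 0.999, 0.0]
wrist_force: [0.4, -0.7, -1.1]
finger_gap: 0.0485
grip_force: 51.7
```

Call:
step_arm([
  [1,0,0,0,0,0,-1],
  [0,0,0,0,0,0,-1],
])

```text
clock: 17.35
tcp_pos: [0.5489, 0.1754, 0.0461]
orientation: [-0.0, -0.034, 0.999, 0.0]
wrist_force: [-0.8, 0.4, -0.3]
finger_gap: 0.0488
grip_force: 51.7
```

Call:
step_arm([
  [1,0.1,0,0,0,0,-1],
  [0,0,0,0,0,0,-1],
])

```text
clock: 17.55
tcp_pos: [0.549, 0.1754, 0.0458]
orientation: [-0.001, -0.034, 0.999, 0.0]
wrist_force: [-2.5, -1.2, -0.6]
finger_gap: 0.0487
grip_force: 51.7
```

Call:
step_arm([
  [1,0,0,0,0,0,-1],
  [0,0,0,0,0,0,-1],
])

```text
clock: 17.75
tcp_pos: [0.5489, 0.1754, 0.0454]
orientation: [-0.002, -0.034, 0.999, -0.0]
wrist_force: [-5.6, -0.6, -1.5]
finger_gap: 0.048
grip_force: 51.7
```

Call:
step_arm([
  [0,0,-1,0,0,0,-1],
  [0,0,0,0,0,0,-1],
])

```text
clock: 17.95
tcp_pos: [0.5489, 0.1754, 0.0444]
orientation: [-0.002, -0.034, 0.999, -0.0]
wrist_force: [-5.3, 0.7, -0.1]
finger_gap: 0.0486
grip_force: 51.7
```

Call:
step_arm([
  [0,0,-0.7,0,0,0,-1],
  [0,0,0,0,0,0,-1],
])

```text
clock: 18.15
tcp_pos: [0.549, 0.1754, 0.0438]
orientation: [-0.002, -0.034, 0.999, -0.0]
wrist_force: [-4.9, -0.2, -0.7]
finger_gap: 0.0487
grip_force: 51.7
```

Call:
step_arm([
  [0,0,-0.7,0,0,0,-1],
  [0,0,0,0,0,0,-1],
])

```text
clock: 18.35
tcp_pos: [0.549, 0.1754, 0.0437]
orientation: [-0.002, -0.034, 0.999, -0.0]
wrist_force: [-6.5, -0.2, 3.2]
finger_gap: 0.0484
grip_force: 51.9
```

Call:
step_arm([
  [0,0,-0.7,0,0,0,-1],
  [0,0,0,0,0,0,-1],
])

```text
clock: 18.55
tcp_pos: [0.549, 0.1754, 0.0434]
orientation: [-0.001, -0.034, 0.999, -0.0]
wrist_force: [-7.5, -1.0, 6.0]
finger_gap: 0.0485
grip_force: 52.0
```

Call:
step_arm([
  [0,0,-0.7,0,0,0,-1],
  [0,0,0,0,0,0,-1],
])

```text
clock: 18.75
tcp_pos: [0.5491, 0.1754, 0.0431]
orientation: [-0.001, -0.034, 0.999, -0.0]
wrist_force: [-9.5, -0.9, 9.1]
finger_gap: 0.0487
grip_force: 52.1
```

Plate is home (x stopped, 5-9 N back) and seated on the floor. Ease off and release.

Call:
step_arm([
  [-1.5,0,1.6,0,0,0,-1],
  [0,0,0,0,0,0,-1],
])

```text
clock: 18.95
tcp_pos: [0.5491, 0.1755, 0.0441]
orientation: [-0.0, -0.034, 0.999, 0.0]
wrist_force: [-2.3, 0.8, -0.5]
finger_gap: 0.0484
grip_force: 51.7
```

Call:
step_arm([
  [0,0,0,0,0,0,0.2],
  [0,0,0,0,0,0,0.35],
  [0,0,0,0,0,0,0.5],
  [0,0,0,0,0,0,0.55],
  [0,0,0,0,0,0,0.55],
])

```text
clock: 19.45
tcp_pos: [0.5497, 0.1755, 0.0439]
orientation: [0.0, -0.034, 0.999, 0.0]
wrist_force: [0.6, -0.0, 0.1]
finger_gap: 0.0661
grip_force: 0.0
```

```bash
python3 -c "
from ck import *
chk('top')"
```

```text
top plate n 58
rub 38 [[15.4, -23.2, 100.7], [31.6, -18.3, 104.9], [40.8, -7.8, 108.5]] [  0.152 100.282]
racktop 370 [[0.5, -45.1, 123.9], [74.2, -30.5, 130.1], [108.4, 5.3, 134.4]]
floor 4 99.64515212398905
tool -18.6 0.8 0.0439 [ 0.1  1.3 -0.3] 0.0 0.0663 19.5
```

Released. Retreat straight up, then back and away.

Call:
step_arm([
  [0,0,5,0,0,0,0.55],
  [0,0,15,0,0,0,0.55],
  [0,0,25,0,0,0,0.55],
  [0,0,30,0,0,0,0.55],
  [0,0,30,0,0,0,0.55],
])

```text
clock: 20.0
tcp_pos: [0.5491, 0.1755, 0.1501]
orientation: [-0.0, -0.034, 0.999, 0.0]
wrist_force: [0.7, 0.3, -0.0]
finger_gap: 0.0662
grip_force: 0.0
```

Call:
step_arm([
  [-40,0,20,0,0,0,0.55],
  [-40,0,20,0,0,0,0.55],
  [-40,25,0,0,0,0,0.55],
  [-20,40,0,0,0,0,0.55],
  [0,40,0,0,0,0,0.55],
])

```text
clock: 20.5
tcp_pos: [0.4067, 0.2809, 0.1904]
orientation: [0.0, -0.034, 0.999, 0.0]
wrist_force: [1.0, -0.7, 0.3]
finger_gap: 0.0664
grip_force: 0.0
```

Call:
step_arm([
  [0,40,0,0,0,0,0.55],
  [0,40,0,0,0,0,0.55],
  [0,20,0,0,0,0,0.55],
  [0,0,0,0,0,0,0.55],
])

```text
clock: 20.9
tcp_pos: [0.4091, 0.383, 0.1889]
orientation: [0.0, -0.036, 0.999, 0.0]
wrist_force: [-0.5, 0.9, 1.2]
finger_gap: 0.0663
grip_force: 0.0
```

Run:
```python
from ck import *
w=read_camera("top");s=get_state();print(s["tcp_pos"],s["wrist_force"])
hsv=cv2.cvtColor(w["image"],cv2.COLOR_RGB2HSV)
g=((hsv[...,1]<70)&(hsv[...,2]>70)).astype(np.uint8);k,lab,st,_=cv2.connectedComponentsWithStats(g)
for i in range(1,k):
    if st[i,4]<40: continue
    v,u=np.nonzero(lab==i);q=P(w,np.c_[u,v],.1045)[:,:2]*1000-M
    if abs((q@l).mean())<30 and abs((q@r).mean())<90:
        z=D(w,np.c_[u,v])[:,2]*1000;a=q@r
        print(st[i],"along",np.percentile(a,[1,99]).round(1),"lat",np.percentile(q@l,[1,99]).round(1),"z",np.median(z),np.polyfit(a,z,1).round(3))
import pickle;t0=pickle.load(open("c0.pkl","rb"))[0]
df=cv2.absdiff(t0["image"],w["image"]).max(2)>50;k,lab,st,_=cv2.connectedComponentsWithStats(df.astype(np.uint8))
print([x.tolist() for x in st[1:] if x[4]>12])
```

```text
[0.4090075  0.3814292  0.18886058] [-0.98556541 -1.05152885  0.02018964]
[186 185  18  32 510] along [-41.6  50.6] lat [-24.4  25.8] z 104.45191782070573 [  0.142 101.027]
[[306, 171, 24, 44, 618], [186, 185, 18, 35, 391], [0, 222, 214, 162, 17166], [88, 330, 74, 54, 1515], [240, 351, 18, 12, 137], [271, 365, 4, 4, 14], [100, 374, 15, 10, 59], [251, 379, 8, 5, 21]]
```

Run:
```python
from ck import *
for c in("top","scene","wrist"):
    w=read_camera(c);hsv=cv2.cvtColor(w["image"],cv2.COLOR_RGB2HSV)
    g=cv2.erode(((hsv[...,1]<70)&(hsv[...,2]>45)).astype(np.uint8),np.ones((3,3)))
    v,u=np.nonzero(g);W=D(w,np.c_[u,v])*1000;a=(W[:,:2]-M)@r;b=(W[:,:2]-M)@l
    k=(a>-45)&(a<46)&(abs(b)<27)&(W[:,2]>80)&(W[:,2]<125)
    print(c,k.sum(),[(x,np.median(W[k&(a>x)&(a<x+15),2]).round(1)) for x in range(-45,45,15) if (k&(a>x)&(a<x+15)).any()])
```

```text
top 402 [(-45, np.float64(105.3)), (-30, np.float64(104.8)), (-15, np.float64(104.5)), (0, np.float64(104.3)), (15, np.float64(104.5)), (30, np.float64(104.3))]
scene 15 [(-45, np.float64(99.7)), (-30, np.float64(101.4))]
wrist 472 [(-45, np.float64(105.6)), (-30, np.float64(105.5)), (-15, np.float64(105.7)), (0, np.float64(106.2)), (15, np.float64(105.9))]
```

The plate lies flat (rubber top 104.5 mm, as it should be), 40 mm out of the rack and centred. Only the plate and the arm have moved.

```bash
python3 -c "
from workcell import *
print(hand_in())"
```

```text
the job is handed in; nothing more can be done
None
```

The shim plate is fully home and flat in the big rack's top slot, about 40 mm out of the front, with nothing else on the bench disturbed; the job is handed in at about 21 s, and no verdict was returned.

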